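# Press a brass hub cap on a turned wheel and hold it while the glue grabs

## Task

The brass cap on the turned wooden wheel sits in fresh glue: set that wheel flat, cap up, between the four pins of the press's drawn-out loading slide and let go of it, then push the slide fully home under the ram. Pull the press lever down until the orange sprung foot, bearing on the cap, is pushed about 8 mm (half its travel) up into the ram, never all the way, and hold it steady there: the program finishes while still holding the lever down. Leave the plain wheel, the finial and the glue bottle where they stand.

Things in the scene. Friction and masses are not known exactly. Their poses are not given: they have to be found in the camera images.
- press: green cast bench lever press, bolted down; origin on the bench under the ram's axis; x from its front (robot side) to its back, z up. In its frame, mm: foot casting x -140..110, y +-60; rails y +-50..58, up to z 40; column from x 65 back; head x -27..110, y +-32, z 122..214; lever hub on the head to y -99; ram top z 243. Stands within 60 x 200 mm, turned up to 0.3 rad.
- slide (a joint): aluminium loading slide, m: 0 = fully home (nest under the ram), grows as drawn out to the press's -x, at most 0.11; starts 0.092 to 0.105; 2 N of friction, stays where left. Plate 98 mm wide, 14 thick, top 38 mm above the bench, from 115 mm in front of the nest's centre to 55 mm behind it.
- nest (a point): centre of the nest on the slide's top face (38 mm above the bench). Four steel locating pins, 8 mm thick and 10 mm high, stand 36 mm from it on the diagonals (at 45 degrees to the press's x and y), leaving 2 mm around the wheel.
- slide_knob (a point): centre of the top of the slide's upright dark wooden pull knob, 18 mm thick and 40 mm high, 98 mm in front of the nest's centre on the slide (top 78 mm above the bench).
- lever (a joint): sprung hand lever on the press's -y side, rad: 0 = at rest, 70 degrees above level, leaning to the front; grows as it is pulled forward and down (to 1.1); turns about the press's y through lever_hinge. Lowers the ram 28 mm per rad: with the capped wheel home, the foot meets the cap at about 0.43 and is pushed up 8 mm at about 0.72, where the ball needs about 10 N along its arc.
- lever_hinge (a point): point on the lever's axis, in the plane in which the ball swings: 35 mm behind the ram's axis (press +x), 85 mm to press -y, 165 mm above the bench.
- ball (a point): black ball, 32 mm across, on the end of the lever's 12 mm bar; this point is its centre, 170 mm from lever_hinge. Above the bench and in front of the ram's axis: 325 and 23 mm at rest, 247 and 114 mm at lever 0.71 rad; always 85 mm to the press's -y.
- ram: square steel ram with the sprung orange foot in its lower end; lowered by the lever. At rest the foot's face is 82 mm above the bench, 12 mm over the capped wheel's cap; the ram's socket is at 108 mm.
- foot (a joint): orange pressing foot, 22 mm across, m: 0 = fully out, grows as it is pushed up into the ram against its spring (3 N per mm), to 0.016 at the end of its travel.
- wheel: turned dark walnut wheel WITH a brass cap: 60 mm across, 28 thick; cap 26 mm across, 4 mm proud of its upper face (32 mm in all); about 75 g; origin at the centre of its underside, z up its axle. Stands on the bench, cap up, right of the press, in one of three places shared with the plain wheel and the finial.
- plain_wheel: the same wheel without a cap (28 mm high); origin at the centre of its underside; leave alone
- finial: small pale turned finial, 48 mm across, 54 mm high; origin under its centre; leave alone
- glue: white glue bottle with red nozzle, 38 mm across, 100 mm high, standing to the left of the press; origin under its centre; leave alone
Mind the look-alikes: they are no part of the job. Leave any blue or green look-alike of the wheel alone.

How it is judged:
By the outcome, as a careful person would: the job done as asked, in the order asked, and still so for the second after the job is handed in, while the arm keeps its last pose, push and grip.
It also fails if it takes over 72 s, if anything falls off the work surface, if the arm or the gripper's body presses on something with over 40 N, if the wrist force passes 120 N, or if a joint passes its speed limit or range.

## Robot

A 7-joint arm with a two-finger parallel gripper is mounted at the origin on the work surface. World frame = base frame: x ahead of the robot, y to its left, z up, the work surface at z = 0. Lengths are in m, angles in rad, forces in N, time in s.
With the tool pointing down it reaches from about 0.425 to 0.8 m from the base axis. Payload 8.3 kg.
Tool frame: the origin (TCP) lies at the very end of the fingers, on their centre line; the grasp point (between the pads) lies 19 mm behind it (r.hold_point_z is the distance from the TCP to the grasp point, in m); z points along the fingers, y is the line along which they close (so a half turn about z gives the same grasp; the last joint's range is limited). The gripper opens to 85 mm and grips with 20 to 120 N. Pads are 22 mm wide; open, the fingers measure 114 mm over their backs; the gripper's body (76 mm by 85 mm) begins 54 mm behind the grasp point. The pads swing forward as they close: fully open they stand 13 mm farther back than shut.
Start: joints at [1.23, 0.383, 0.016, 1.37, -0.006, 1.388, -0.046], TCP at [0.171, -0.601, 0.231] pointing down, gripper open.
Joint ranges: [-2.95, 2.95], [-0.25, 2.06], [-1.52, 1.56], [0.18, 2.33], [-1.44, 4.58], [0.02, 2.06], [-3.01, 3.01]. Speed limits (rad/s): [2.39, 2.39, 3.01, 3.01, 3.14, 3.14, 3.14].

## Interface

Orientations are given as a unit quaternion [w, x, y, z].
In Python, from bench import r gives the robot as it stands. The module is installed in compiled form; this text tells all that it offers.
- The arm moves only by the tool servo_tool, never from a script. Its argument "increments" is one flat list of numbers, 5 for each row, row after row: the shift along the world's x, y, z scaled (see below), then the turn about the world's z scaled (see below), then the closure, from 0 (fully open) to 1 (shut). A call has exactly 5 rows; each row is the pose to reach, as a shift and turn from the pose commanded when the call began, turning the shorter way round; what a row does not reach only later rows make up. The controller multiplies each number of a shift by 600 mm and each number of a turn by pi rad. A row lasts 1/12 s, in which the tool goes at most 41.7 mm and 7.16 degrees, less where a joint would pass 70% of its speed; a pose out of reach is approached as far as the arm can. A call with a number of a shift or a turn outside -1 to 1 is refused whole. A call with a gripper value outside its range is refused whole. The fingers move at their own pace and stop on an object; "force" is the grip in N (left out, the last holds). Time passes only in rows, so rows that repeat a pose let the fingers close, or fill a call up. It gives the time, the measured TCP pose, the force, the opening and the grip force at its end, in the units of the state.
- r.get_obs(): the state, without advancing time (a new reading comes with each control period).
- r.read_camera(name): name is "scene" or "top" or "wrist"; returns a dict with "img" (480x640x3 uint8, red, green, blue), "z_map" (480x640 float32, m along the optical axis (not along the pixel's ray), 0 where there is no reading), "fx", "fy", "cx", "cy" (pixels), "view" (4x4, takes a point from world to camera coordinates); the wrist camera has in their place "mount" (4x4, takes a point from camera to tool coordinates, whose origin is the TCP and whose axes are the flange's). Camera axes: x right, y down, z forward; pixel columns grow to the right and rows downward; lengths in m; the calibration is good to about 2 mm. The wrist camera is an equidistant fisheye: a pixel r from the principal point sees the ray r / f radians off the axis. A picture is of the moment at which its call begins: read the wrist's pose just before it.
- r.close_job(): hands the job in; it is judged then, once.
The state is a dict: "time_s": time; "joints": joint angles; "qd": joint speeds; "effort": joint torques, N m; "tool_pos": TCP position; "tcp_rot": TCP orientation; "wrist_force": force on the tool from outside, world axes, zero at the start; "wrist_torque": the same for the moment, N m; "opening": finger opening in m; "grip_force": force on a finger pad.
Only numpy, scipy, OpenCV 4.12 (cv2) and the standard library are available. Lean on these libraries where they do the work, as an engineer would, in place of code of your own. Each camera call takes 0.05 s, during which the arm holds its last target. There are 200 camera calls.

## Working session

There is one attempt and no reset: what is moved stays moved. The work goes in short steps, Python scripts to look and compute and a tool call to move; the robot and the scene stay as the last step left them, time stands still between calls to the robot, and variables do not carry over. Pictures are saved under pics/ and viewed, at most 10 in all, crops included, and the job is handed in when it is done.

Besides the shell and the picture viewer there is one more tool, called after "Emit:" as name(argument=value, ...) on one line, values as JSON. servo_tool: Moves the arm, as the interface text tells. Shifts and turns lie within -1 to 1; 1 stands for 600 mm of shift or pi rad of turn. Its arguments: {"type":"object","properties":{"increments":{"type":"array","items":{"type":"number"}},"force":{"type":"number"}},"required":["increments"]}

```bash
mkdir -p pics; cat > h.py <<'E'
import numpy as np,cv2
from bench import r
def shot(n,f):
    c=r.read_camera(n); cv2.imwrite(f'pics/{f}.png',c['img'][:,:,::-1]); np.savez(f'pics/{f}.npz',**c); return c
def pts(c):
    v,u=np.mgrid[0:480,0:640]; z=c['z_map']
    P=np.stack([(u-c['cx'])/c['fx']*z,(v-c['cy'])/c['fy']*z,z,np.ones_like(z)],-1)
    return (P@np.linalg.inv(c['view']).T)[...,:3]
E
python3 - <<'E'
from h import *
o=r.get_obs();print(o['time_s'],o['tool_pos'],o['tcp_rot'],o['opening'],r.hold_point_z)
a=shot('top','top');b=shot('scene','scene')
for c in(a,b):
  print(c['fx'],c['cx'],c['cy'],np.linalg.inv(c['view'])[:3].round(3).tolist())
E
```

```text
0.0 [ 0.17127783 -0.60054725  0.23027963] [-9.66630346e-04  9.90368449e-01  1.38453531e-01 -1.46943595e-04] 0.08534845781066129 0.0187
607.420559641622 322.40910151417893 244.04234768570427 [[-0.001, -0.99, 0.138, 0.358], [-1.0, 0.003, 0.014, 0.015], [-0.014, -0.138, -0.99, 1.668]]
550.3399162568314 316.5905048714287 247.22143766172198 [[-0.093, 0.638, -0.764, 1.391], [0.996, 0.059, -0.072, 0.089], [-0.001, -0.768, -0.641, 0.906]]
```

View pics/top.png

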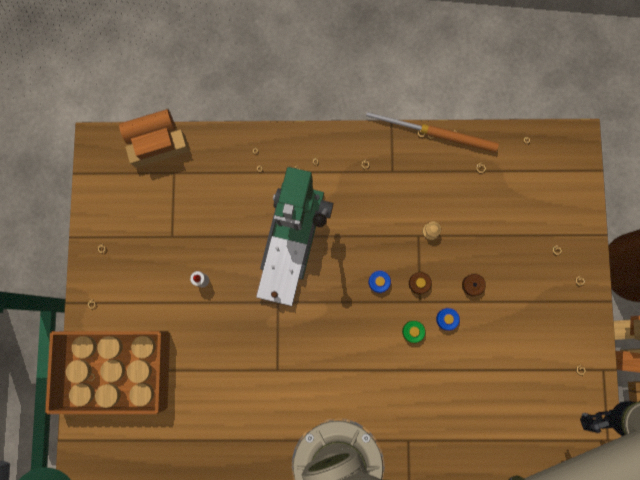

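View pics/scene.png

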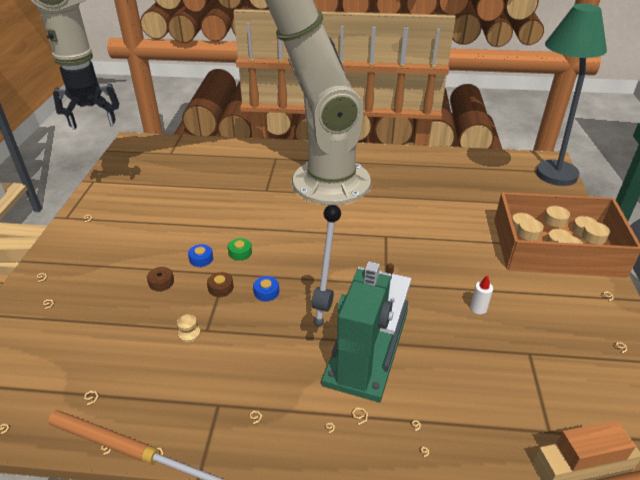

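Top view candidates:
- capped walnut wheel (420,283), my choice
- blue look-alikes (380,282) and (448,320)
- green look-alike (414,332)
- plain wheel (474,285)
- finial (432,231)

The slide is the bright plate around (285,270), with the knob at (275,295).

```bash
python3 - <<'E'
from h import *
c=dict(np.load('pics/top.npz')); im=c['img']; P=pts(c)
cr=np.vstack([cv2.resize(im[250:350,360:500],(700,500),interpolation=cv2.INTER_CUBIC)])
cv2.imwrite('pics/crop1.png',cr[:,:,::-1])
cr=cv2.resize(im[160:315,240:350],None,fx=3.8,fy=3.8,interpolation=cv2.INTER_CUBIC)
cv2.imwrite('pics/crop2.png',cr[:,:,::-1])
hsv=cv2.cvtColor(im,cv2.COLOR_RGB2HSV)
print('cap px',P[283,420],'plain',P[285,474])
# ray onto plane
T=np.linalg.inv(c['view'])
def ray(u,v,z):
    d=T[:3,:3]@np.array([(u-c['cx'])/c['fx'],(v-c['cy'])/c['fy'],1]); o=T[:3,3]; return o+d*(z-o[2])/d[2]
m=np.zeros((480,640),bool); m[265:300,403:437]=True
cap=m&(hsv[...,0]>12)&(hsv[...,0]<30)&(hsv[...,1]>120)&(hsv[...,2]>150)
# wheel by height
for n,(u0,u1,v0,v1) in dict(wheel=(403,437,265,300),blue1=(365,398,266,298),plain=(458,490,268,302),fin=(415,450,215,248),blue2=(433,466,304,337),green=(399,431,316,348)).items():
    s=P[v0:v1,u0:u1]; k=s[...,2]>0.02; q=s[k]
    (x,y),rad=cv2.minEnclosingCircle(q[:,:2].astype(np.float32)); vv,uu=np.nonzero(k)
    print(n,q.mean(0).round(4),(round(x,4),round(y,4)),round(rad,4),'px',uu.mean()+u0,vv.mean()+v0,ray(uu.mean()+u0,vv.mean()+v0,.025).round(4))
# slide plate
w=(hsv[...,1]<60)&(hsv[...,2]>150)&(abs(P[...,2]-.038)<.012); w[:, :240]=0; w[:,340:]=0
n,l,st,ce=cv2.connectedComponentsWithStats(w.astype(np.uint8)); i=1+st[1:,4].argmax(); print(st[i])
ct=max(cv2.findContours((l==i).astype(np.uint8),0,1)[0],key=len)[:,0]
wp=np.array([ray(u,v,.038)[:2] for u,v in ct],np.float32)
print(cv2.minAreaRect(wp), cv2.boxPoints(cv2.minAreaRect(wp)).round(4).tolist())
E
```

```text
cap px [ 0.48001254 -0.22478631  0.02615127] plain [ 0.47444043 -0.370516    0.02342476]
wheel [ 0.4793 -0.2233  0.0362] (0.4275, -0.1174) 0.1499 px 419.9920424403183 282.9257294429708 [ 0.4803 -0.2249  0.025 ]
blue1 [ 0.4836 -0.1148  0.0367] (0.4304, -0.0619) 0.1058 px 379.52150537634407 281.5 [ 0.4844 -0.1158  0.025 ]
plain [ 0.4726 -0.3629  0.058 ] (0.4177, -0.1923) 0.2162 px 474.3333333333333 284.7936507936508 [ 0.4749 -0.3711  0.025 ]
fin [ 0.6182 -0.254   0.0809] (0.4985, -0.1297) 0.2019 px 432.76719576719574 229.15343915343917 [ 0.6273 -0.2633  0.025 ]
blue2 [ 0.3823 -0.2938  0.0444] (0.3709, -0.156) 0.172 px 448.1020408163265 319.2755102040816 [ 0.3827 -0.2977  0.025 ]
green [ 0.3502 -0.2032  0.0408] (0.3537, -0.1102) 0.1259 px 413.73280423280426 331.6111111111111 [ 0.3501 -0.2052  0.025 ]
[ 257  237   44   68 1826]
((0.5146228075027466, 0.14958986639976501), (0.09680571407079697, 0.17029300332069397), 76.32141876220703) [[0.4203999936580658, 0.12269999831914902], [0.5859000086784363, 0.08240000158548355], [0.6087999939918518, 0.17649999260902405], [0.4433000087738037, 0.2168000042438507]]
```

View pics/crop1.png

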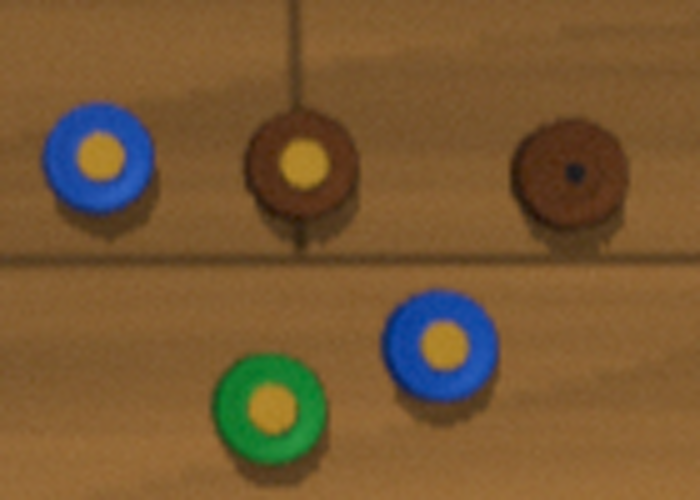

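View pics/crop2.png

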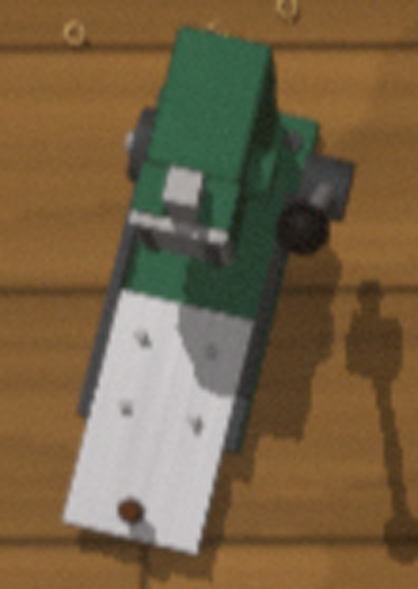

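The crop confirms it: the brown wheel with the brass cap is at crop (302,163), i.e. top (420,283). The plain wheel is at crop (570,172), and the blue and green look-alikes are clearly different. The pins show at crop2 (143,339), (211,350), (125,408) and (196,424), with the knob at (130,510). I'm moving above the wheel.

Emit:
servo_tool(increments=[0.034,0.042,-0.009,-0.011,0,0.069,0.084,-0.018,-0.022,0,0.103,0.125,-0.027,-0.033,0,0.137,0.167,-0.036,-0.044,0,0.172,0.209,-0.044,-0.055,0], force=40)

```text
time_s: 0.52
tool_pos: [0.2751, -0.4741, 0.2041]
tcp_rot: [-0.0, 0.999, 0.051, -0.0]
wrist_force: [1.7, -0.7, 0.2]
opening: 0.0853
grip_force: 0.0
```

Emit:
servo_tool(increments=[0.034,0.042,-0.009,-0.011,0,0.069,0.084,-0.018,-0.022,0,0.103,0.125,-0.027,-0.033,0,0.137,0.167,-0.036,-0.044,0,0.172,0.209,-0.044,-0.055,0])

```text
time_s: 0.93
tool_pos: [0.3782, -0.3487, 0.1779]
tcp_rot: [-0.0, 0.999, -0.035, -0.0]
wrist_force: [0.7, -0.9, 0.1]
opening: 0.0853
grip_force: 0.0
```

Emit:
servo_tool(increments=[0.034,0.042,-0.009,-0.011,0,0.069,0.084,-0.018,-0.022,0,0.103,0.125,-0.027,-0.033,0,0.137,0.167,-0.036,-0.044,0,0.172,0.209,-0.044,-0.055,0])

```text
time_s: 1.35
tool_pos: [0.4814, -0.2234, 0.1514]
tcp_rot: [-0.0, 0.993, -0.121, -0.0]
wrist_force: [1.2, -0.3, -0.3]
opening: 0.085
grip_force: 0.0
```

```bash
cat >> h.py <<'E'
from scipy.spatial.transform import Rotation as R
def wrist(f):
    o=r.get_obs(); c=shot('wrist',f); q=o['tcp_rot']; Rm=R.from_quat([q[1],q[2],q[3],q[0]]).as_matrix()
    T=np.eye(4);T[:3,:3]=Rm;T[:3,3]=o['tool_pos']; c['T']=T@c['mount']; np.savez(f'pics/{f}.npz',**c); return c
def wray(c,u,v,z):
    x=(u-c['cx'])/c['fx'];y=(v-c['cy'])/c['fy'];t=np.hypot(x,y)
    d=np.array([x/t*np.sin(t),y/t*np.sin(t),np.cos(t)]) if t>0 else np.array([0,0,1.])
    d=c['T'][:3,:3]@d;o=c['T'][:3,3];return o+d*(z-o[2])/d[2]
def yaw():
    q=r.get_obs()['tcp_rot'];m=R.from_quat([q[1],q[2],q[3],q[0]]).as_matrix();return np.arctan2(m[1,1],m[0,1])%np.pi
E
python3 - <<'E'
from h import *
o=r.get_obs();print(o['time_s'],o['tool_pos'],o['tcp_rot'],yaw())
c=wrist('w1');print(c['fx'],c['cx'],c['cy'],c['T'][:3].round(3).tolist(),c['mount'].round(3).tolist())
hsv=cv2.cvtColor(c['img'],cv2.COLOR_RGB2HSV)
m=((hsv[...,0]>15)&(hsv[...,0]<30)&(hsv[...,1]>150)&(hsv[...,2]>100)).astype(np.uint8)
n,l,s,ce=cv2.connectedComponentsWithStats(m)
for i in range(1,n):
    if s[i,4]>150: print(ce[i].round(1),s[i],wray(c,*ce[i],.032).round(4))
E
```

```text
1.35 [ 0.48137555 -0.22340138  0.15144033] [-1.20298648e-04  9.92658342e-01 -1.20951501e-01 -3.68561221e-04] 1.3282995216534657
371.64829954431775 314.82597475412206 236.4163510682811 [[-0.24, -0.933, -0.269, 0.55], [-0.971, 0.231, 0.067, -0.242], [0.0, 0.277, -0.961, 0.295]] [[0.0, -0.961, -0.277, 0.071], [1.0, 0.0, 0.0, 0.001], [-0.0, -0.277, 0.961, -0.143], [0.0, 0.0, 0.0, 1.0]]
```

View pics/w1.png

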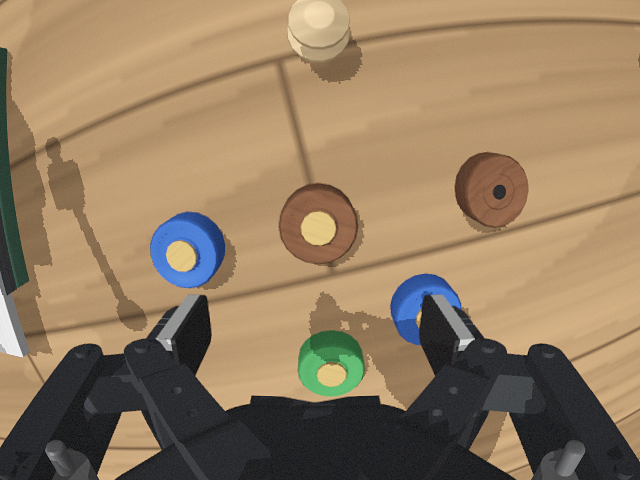

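The wrist view shows the capped wheel at (318,224) with its cap at (319,228). Blue is at (187,250) and (425,310), green at (331,363), plain at (491,190) and the finial at (319,28).

```bash
python3 - <<'E'
from h import *
c=dict(np.load('pics/w1.npz'));hsv=cv2.cvtColor(c['img'],cv2.COLOR_RGB2HSV)
print(hsv[228,319],hsv[200,319],hsv[100,200])
w=c['img'][205:250,297:342].astype(int); s=w.sum(2); m=s>(s[22,22]+w[0:3,20:24].sum(2).mean())/2
v,u=np.nonzero(m);print(m.sum(),u.mean()+297,v.mean()+205,wray(c,u.mean()+297,v.mean()+205,.032).round(4))
m=((hsv[...,2]<170)).astype(np.uint8)[175:275,270:370]
# top outline: columns of left/right edge
print(wray(c,319,228,.032).round(4))
z=c['z_map'];print(z[228,319],z[200,319],z[150,319])
t=dict(np.load('pics/top.npz'));
T=np.linalg.inv(t['view'])
def ray(u,v,z):
    d=T[:3,:3]@np.array([(u-t['cx'])/t['fx'],(v-t['cy'])/t['fy'],1]); o=T[:3,3]; return (o+d*(z-o[2])/d[2]).round(4)
print('top cap',ray(360+302/5-.4,250+163/5-.4,.032))
for p in[(143,339),(211,350),(125,408),(196,424)]: print(ray(240+p[0]/3.8-.4,160+p[1]/3.8-.4,.046))
print('knob',ray(240+130/3.8-.4,160+510/3.8-.4,.078),'ball',ray(240+303/3.8-.4,160+230/3.8-.4,.325))
E
```

```text
[ 21 104 227] [ 12 121 147] [ 16 101 184]
913 317.894852135816 227.97480832420592 [ 0.4821 -0.227   0.032 ]
[ 0.4819 -0.2278  0.032 ]
0.27043098 0.2703833 0.28608945
top cap [ 0.4817 -0.224   0.032 ]
[0.5718 0.1601 0.046 ]
[0.5638 0.1118 0.046 ]
[0.5226 0.1725 0.046 ]
[0.5112 0.1222 0.046 ]
knob [0.4488 0.1652 0.078 ] ball [0.5998 0.0412 0.325 ]
```

Emit:
servo_tool(increments=[0.0015,-0.004,-0.055,0,0,0.0015,-0.004,-0.11,0,0,0.0015,-0.004,-0.165,0,0,0.0015,-0.004,-0.215,0,0,0.0015,-0.004,-0.248,0,0])

```text
time_s: 1.82
tool_pos: [0.4799, -0.2266, -0.0001]
tcp_rot: [-0.001, 0.993, -0.12, -0.002]
wrist_force: [-0.5, 0.5, -0.2]
opening: 0.0855
grip_force: 0.0
```

Emit:
servo_tool(increments=[0,0,0,0,0,0,0,0,0,0.5,0,0,0,0,1,0,0,0,0,1,0,0,0,0,1])

```text
time_s: 2.23
tool_pos: [0.4833, -0.2279, 0.0053]
tcp_rot: [0.001, 0.993, -0.12, 0.002]
wrist_force: [0.2, 0.1, 5.3]
opening: 0.0588
grip_force: 43.5
```

Emit:
servo_tool(increments=[0,0,0,0,1,0,0,0,0,1,0,0,0,0,1,0,0,0,0,1,0,0,0,0,1])

```text
time_s: 2.65
tool_pos: [0.4833, -0.2279, 0.0053]
tcp_rot: [0.001, 0.993, -0.12, 0.002]
wrist_force: [-0.3, 0.2, 7.2]
opening: 0.0584
grip_force: 43.7
```

Emit:
servo_tool(increments=[0,0,0.02,0,1,0,0,0.06,0,1,0,0,0.12,0,1,0,0,0.18,0,1,0,0,0.24,0,1])

```text
time_s: 3.07
tool_pos: [0.4815, -0.2269, 0.1499]
tcp_rot: [-0.0, 0.993, -0.12, 0.0]
wrist_force: [0.6, -1.3, -0.7]
opening: 0.0583
grip_force: 43.2
```

Emit:
servo_tool(increments=[-0.005,0.04,0.01,0,1,-0.01,0.1,0.02,0,1,-0.015,0.16,0.02,0,1,-0.02,0.22,0.02,0,1,-0.022,0.28,0.02,0,1])

```text
time_s: 3.48
tool_pos: [0.4681, -0.0578, 0.1607]
tcp_rot: [0.0, 0.993, -0.12, 0.001]
wrist_force: [0.6, 0.3, 0.1]
opening: 0.0591
grip_force: 43.2
```

Emit:
servo_tool(increments=[0,0.06,0,0,1,0,0.12,0,0,1,0,0.18,0,0,1,0,0.24,0,0,1,0,0.29,0,0,1])

```text
time_s: 3.9
tool_pos: [0.4682, 0.1175, 0.1607]
tcp_rot: [-0.0, 0.993, -0.119, 0.001]
wrist_force: [0.2, -0.2, -0.2]
opening: 0.0588
grip_force: 43.2
```

Emit:
servo_tool(increments=[0.025,0.02,0,0,1,0.055,0.04,0,0,1,0.085,0.046,0,0,1,0.11,0.046,0,0,1,0.122,0.046,0,0,1])

```text
time_s: 4.32
tool_pos: [0.5433, 0.1425, 0.1602]
tcp_rot: [-0.0, 0.993, -0.12, 0.001]
wrist_force: [-0.9, -0.2, -1.7]
opening: 0.0583
grip_force: 43.2
```

```bash
python3 - <<'E'
from h import *
o=r.get_obs();print(o['time_s'],o['tool_pos'],yaw(),o['opening'])
c=wrist('w2');s=shot('scene','s2')
E
```

```text
4.3167 [0.54330325 0.14247005 0.16015373] 1.3302818368052594 0.05827525090669425
```

View pics/w2.png

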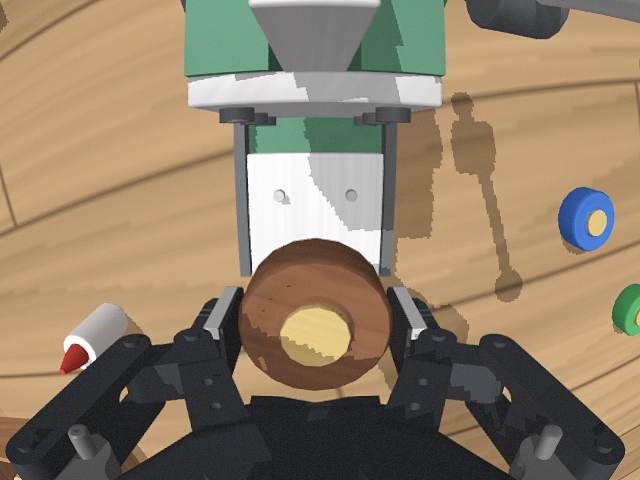

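The wrist view shows the wheel held level with its cap at (315,335). The two rear pins are at (280,195) and (351,195), and the slide lies square to the gripper.

```bash
python3 - <<'E'
from h import *
c=dict(np.load('pics/w2.npz'));im=c['img']
hsv=cv2.cvtColor(im,cv2.COLOR_RGB2HSV)
def ellc(u0,u1,v0,v1,f):
    m=f(hsv[v0:v1,u0:u1]).astype(np.uint8);ct=max(cv2.findContours(m,0,1)[0],key=cv2.contourArea);e=cv2.fitEllipse(ct);return (e[0][0]+u0,e[0][1]+v0),e[1]
cap,s=ellc(270,360,295,375,lambda h:(h[...,0]>16)&(h[...,2]>140)&(h[...,1]>70)&(h[...,0]<40));print('cap',cap,s)
wc=wray(c,*cap,.187);print('wheel',wc.round(4))
A=wray(c,280,195,.048);B=wray(c,351,195,.048);print(A.round(4),B.round(4),np.linalg.norm(A-B))
d=(A-B)[:2]/np.linalg.norm((A-B)[:2]);print('press yaw',np.arctan2(-d[0],d[1]))
ex=np.array([d[1],-d[0]]);n=(A+B)[:2]/2-.0255*ex;print('nest',n)
# plate edges at row 180
g=im[215].astype(int).sum(1);print([ (u,int(g[u])) for u in list(range(232,254,2))+list(range(376,402,2))])
print('delta',n-wc[:2])
E
```

```text
cap (314.605899810791, 335.16785430908203) (61.06430435180664, 68.80732727050781)
wheel [0.5431 0.1415 0.187 ]
[0.5756 0.1585 0.048 ] [0.5638 0.1103 0.048 ] 0.0495932362073301
press yaw -0.24025342461030424
nest [0.54494496 0.14045857]
[(232, 487), (234, 488), (236, 462), (238, 370), (240, 369), (242, 369), (244, 367), (246, 347), (248, 174), (250, 765), (252, 751), (376, 563), (378, 570), (380, 565), (382, 179), (384, 269), (386, 252), (388, 256), (390, 255), (392, 258), (394, 297), (396, 348), (398, 349), (400, 348)]
delta [ 0.0018607  -0.00099745]
```

Emit:
servo_tool(increments=[0.001,-0.001,-0.04,0,1,0.002,-0.0015,-0.08,0,1,0.0025,-0.0015,-0.12,0,1,0.0025,-0.0015,-0.15,0,1,0.0025,-0.0015,-0.167,0,1])

```text
time_s: 4.83
tool_pos: [0.5413, 0.1407, 0.0573]
tcp_rot: [0.001, 0.993, -0.12, -0.001]
wrist_force: [0.2, -0.1, -1.3]
opening: 0.0587
grip_force: 43.2
```

```bash
python3 - <<'E'
from h import *
o=r.get_obs();print(o['time_s'],o['tool_pos'],yaw(),o['opening'])
c=wrist('w3')
E
```

```text
4.8333 [0.54132659 0.14066035 0.05727675] 1.3301146920784737 0.058690955860543174
```

View pics/w3.png

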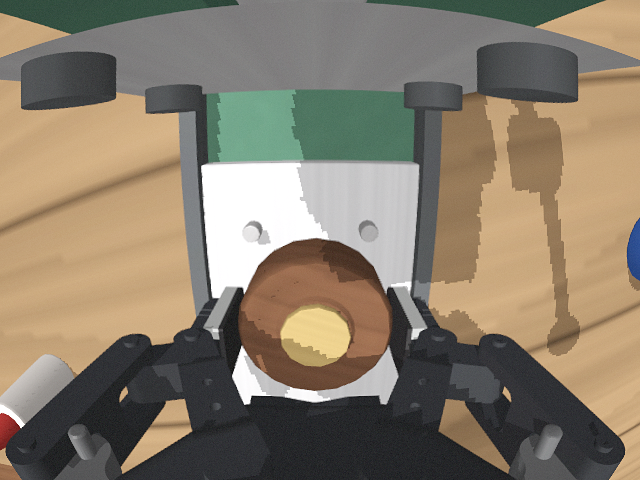

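The wrist view shows the wheel just above the pins. The rear pin tops are about (252,229) and (367,229), and the cap is at (315,335).

```bash
python3 - <<'E'
from h import *
c=dict(np.load('pics/w3.npz'));im=c['img'];o=r.get_obs();print(o['tool_pos'],c['T'][:3,3])
g=im.astype(int).sum(2)
print('L row229',g[229,238:268].tolist());print('R row229',g[229,353:385].tolist())
print('L col252',g[214:248,252].tolist());print('R col367',g[214:248,367].tolist())
wc=wray(c,314.6,335.2,.0573+.0267)
A=wray(c,252,229,.048);B=wray(c,367.5,229,.048);print(wc.round(4),A.round(4),B.round(4),np.linalg.norm(A-B))
d=(A-B)[:2]/np.linalg.norm((A-B)[:2]);ex=np.array([d[1],-d[0]]);n=(A+B)[:2]/2-.0255*ex
print('nest',n,'delta',n-wc[:2],'yaw',np.arctan2(-d[0],d[1]))
E
```

```text
[0.54088049 0.14052831 0.05617893] [0.61037468 0.12285622 0.20058041]
L row229 [765, 765, 765, 765, 745, 687, 686, 701, 694, 688, 697, 699, 698, 696, 694, 689, 696, 702, 694, 616, 447, 354, 336, 355, 501, 765, 765, 765, 765, 765]
R row229 [587, 585, 583, 593, 574, 490, 366, 370, 380, 458, 499, 520, 525, 519, 525, 516, 522, 524, 522, 521, 515, 525, 512, 479, 500, 577, 605, 588, 594, 595, 597, 603]
L col252 [765, 765, 765, 765, 765, 765, 704, 562, 462, 466, 454, 532, 686, 721, 695, 694, 694, 694, 686, 687, 690, 689, 692, 689, 687, 687, 677, 661, 731, 765, 765, 765, 765, 765]
R col367 [604, 609, 604, 610, 609, 562, 425, 357, 368, 366, 370, 410, 515, 528, 514, 525, 522, 520, 526, 532, 521, 518, 523, 518, 518, 523, 522, 540, 576, 607, 605, 603, 602, 599]
[0.5411 0.1397 0.084 ] [0.5769 0.1585 0.048 ] [0.5651 0.1105 0.048 ] 0.04950658947585192
nest [0.54621091 0.1405851 ] delta [0.00508144 0.00088471] yaw -0.2413014723254657
```

```bash
python3 - <<'E'
from h import *
c=dict(np.load('pics/w3.npz'));z=c['z_map']
def p3(u,v):
    x=(u-c['cx'])/c['fx'];y=(v-c['cy'])/c['fy'];t=np.hypot(x,y);Z=np.median(z[int(v)-3:int(v)+4,int(u)-3:int(u)+4])
    d=np.array([x/t*np.tan(t),y/t*np.tan(t),1])*Z;return c['T'][:3,:3]@d+c['T'][:3,3]
print('cap',p3(314.6,335.2),'plate',p3(310,200),'pins',p3(250,233.5),p3(369,233.5))
for zc in(.082,.084,.086): print(zc,wray(c,314.6,335.2,zc).round(4))
A=wray(c,249.8,233.5,.048);B=wray(c,369.2,233.5,.048);print(A.round(4),B.round(4),np.linalg.norm(A-B))
d=(A-B)[:2]/np.linalg.norm((A-B)[:2]);ex=np.array([d[1],-d[0]]);print('nest',(A+B)[:2]/2-.0255*ex)
E
```

```text
cap [0.54160588 0.1395845  0.08480207] plate [0.58141812 0.1318396  0.03876308] pins [0.57540115 0.15970602 0.04899542] [0.56328493 0.1103147  0.04911347]
0.082 [0.5399 0.14   0.082 ]
0.084 [0.5411 0.1397 0.084 ]
0.086 [0.5423 0.1394 0.086 ]
[0.5752 0.16   0.048 ] [0.5629 0.1101 0.048 ] 0.051383164482639195
nest [0.54429355 0.14117708]
```

Emit:
servo_tool(increments=[0.0047,0.0025,0,0,1,0.0047,0.0025,0,0,1,0.0047,0.0025,0,0,1,0.0047,0.0025,0,0,1,0.0047,0.0025,0,0,1])

```text
time_s: 5.3
tool_pos: [0.5468, 0.1432, 0.0601]
tcp_rot: [-0.0, 0.993, -0.12, 0.001]
wrist_force: [-0.4, -1.0, -1.0]
opening: 0.0584
grip_force: 43.2
```

Emit:
servo_tool(increments=[-0.0042,-0.0018,-0.005,0,1,-0.0042,-0.0018,-0.005,0,1,-0.0042,-0.0018,-0.005,0,1,-0.0042,-0.0018,-0.005,0,1,-0.0042,-0.0018,-0.005,0,1])

```text
time_s: 5.72
tool_pos: [0.5437, 0.1419, 0.0561]
tcp_rot: [-0.0, 0.993, -0.12, 0.0]
wrist_force: [0.2, -0.3, -1.1]
opening: 0.0588
grip_force: 43.2
```

```bash
python3 - <<'E'
from h import *
c=wrist('w4');o=r.get_obs();print(o['tool_pos'],yaw());g=c['img'].astype(int).sum(2)
cv2.imwrite('pics/w4c.png',cv2.resize(c['img'][180:400,200:440],(720,660)[:2],interpolation=cv2.INTER_CUBIC)[:590,:,::-1])
print('cap depth',c['z_map'][335,315], dict(np.load('pics/w3.npz'))['z_map'][335,315])
E
```

```text
[0.5437748  0.14195528 0.05609722] 1.3302659422711087
cap depth 0.13146384 0.13240653
```

View pics/w4c.png

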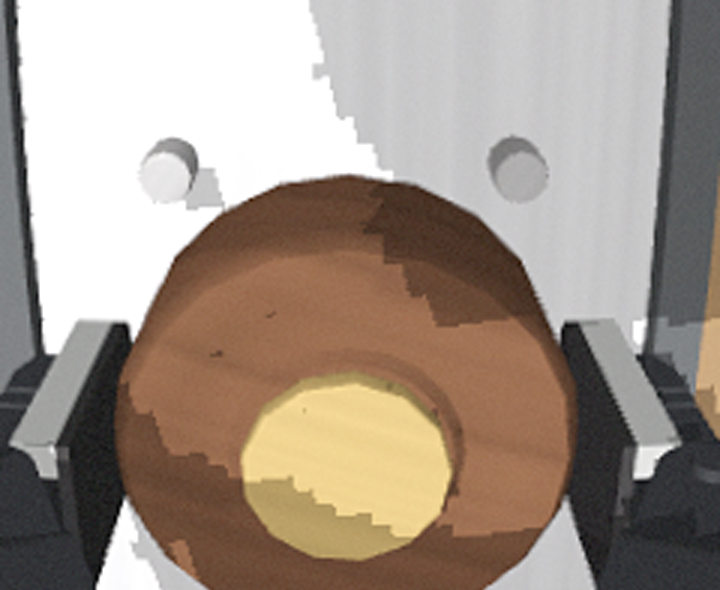

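```bash
python3 - <<'E'
from h import *
c=dict(np.load('pics/w4.npz'))
A=wray(c,255.5,238.8,.048);B=wray(c,373.2,238.5,.048);W=wray(c,315.5,336.6,.0561+.0267)
d=(A-B)[:2]/np.linalg.norm((A-B)[:2]);ex=np.array([d[1],-d[0]]);n=(A+B)[:2]/2-.0255*ex
print(A,B,np.linalg.norm(A-B),'yaw',np.arctan2(-d[0],d[1]),'nest',n,'wheel',W,'delta',n-W[:2])
E
```

```text
[0.57502339 0.15928682 0.048     ] [0.56313593 0.11024889 0.048     ] 0.050458205933558396 yaw -0.2378259150030291 nest [0.54429742 0.14077541] wheel [0.54280801 0.14074415 0.0828    ] delta [1.48940689e-03 3.12532886e-05]
```

Emit:
servo_tool(increments=[0.002,0,0,0,1,0.002,0,-0.005,0,1,0.002,0,-0.01,0,1,0.002,0,-0.015,0,1,0.002,0,-0.019,0,1])

```text
time_s: 6.18
tool_pos: [0.5447, 0.1418, 0.0441]
tcp_rot: [0.0, 0.993, -0.12, -0.0]
wrist_force: [0.4, 1.1, -1.8]
opening: 0.0587
grip_force: 43.2
```

Emit:
servo_tool(increments=[0,0,0,0,1,0,0,0,0,1,0,0,0,0,1,0,0,0,0,1,0,0,0,0,1])

```text
time_s: 6.6
tool_pos: [0.5451, 0.1419, 0.0448]
tcp_rot: [-0.0, 0.993, -0.12, 0.0]
wrist_force: [0.8, -0.6, -0.7]
opening: 0.0581
grip_force: 43.2
```

Emit:
servo_tool(increments=[0,0,-0.001,0,1,0,0,-0.002,0,1,0,0,-0.002,0,1,0,0,-0.002,0,1,0,0,-0.002,0,1])

```text
time_s: 7.02
tool_pos: [0.5449, 0.1419, 0.0435]
tcp_rot: [-0.0, 0.993, -0.12, 0.0]
wrist_force: [0.2, 0.3, -1.4]
opening: 0.0586
grip_force: 43.2
```

Emit:
servo_tool(increments=[0,0,0,0,0.2,0,0,0,0,0.1,0,0,0,0,0,0,0,0,0,0,0,0,0,0,0])

```text
time_s: 7.43
tool_pos: [0.545, 0.1419, 0.0435]
tcp_rot: [-0.0, 0.993, -0.12, 0.0]
wrist_force: [-0.9, 0.7, 1.2]
opening: 0.0853
grip_force: 0.0
```

Emit:
servo_tool(increments=[0,0,0.01,0,0,0,0,0.04,0,0,0,0,0.08,0,0,0,0,0.12,0,0,0,0,0.16,0,0])

```text
time_s: 7.85
tool_pos: [0.5447, 0.142, 0.1409]
tcp_rot: [-0.0, 0.993, -0.12, -0.0]
wrist_force: [0.2, 0.8, 0.1]
opening: 0.0858
grip_force: 0.0
```

```bash
python3 - <<'E'
from h import *
c=wrist('w5');o=r.get_obs();print(o['time_s'],o['tool_pos'],yaw(),o['opening'])
E
```

```text
7.9 [0.54725027 0.14299604 0.14633831] 1.3306289849403794 0.0853233189378031
```

View pics/w5.png

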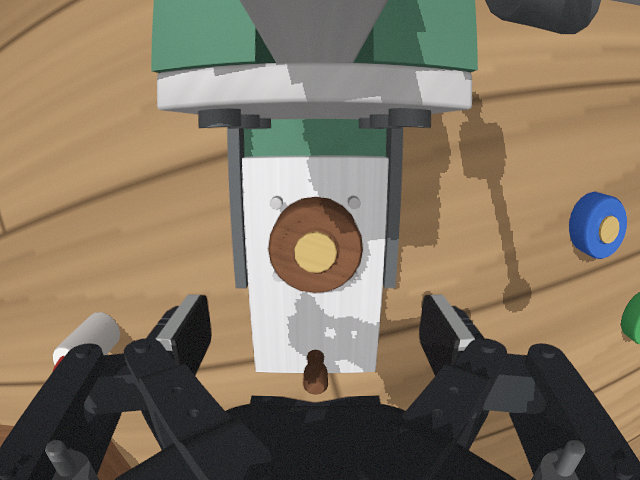

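The wheel sits flat within the pins (316,248), the visible pins are clear of it, and the knob is at (315,370). Next I close the fingers, go round in front of the knob and push.

Emit:
servo_tool(increments=[-0.045,0.01,0,0,0.5,-0.09,0.02,0,0,1,-0.135,0.03,0,0,1,-0.18,0.04,0,0,1,-0.225,0.05,0,0,1])

```text
time_s: 8.32
tool_pos: [0.4087, 0.1722, 0.1397]
tcp_rot: [-0.0, 0.993, -0.12, 0.0]
wrist_force: [-0.6, 0.8, 0.5]
opening: 0.0252
grip_force: 0.0
```

Emit:
servo_tool(increments=[0,0,0,0,1,0,0,-0.04,0,1,0,0,-0.09,0,1,0,0,-0.13,0,1,0,0,-0.16,0,1])

```text
time_s: 8.73
tool_pos: [0.4096, 0.1716, 0.0421]
tcp_rot: [0.0, 0.993, -0.12, -0.0]
wrist_force: [-0.4, 0.9, 0.6]
opening: 0.0001
grip_force: 0.0
```

```bash
python3 - <<'E'
from h import *
c=dict(np.load('pics/w5.npz'));z=c['z_map']
def p3(u,v):
    x=(u-c['cx'])/c['fx'];y=(v-c['cy'])/c['fy'];t=np.hypot(x,y);Z=np.median(z[v-1:v+2,u-1:u+2])
    return (c['T'][:3,:3]@(np.array([x/t*np.tan(t),y/t*np.tan(t),1])*Z)+c['T'][:3,3]).round(4)
for p in[(316,215),(280,250),(352,250),(316,282),(316,252),(300,180)]:print(p,p3(*p))
o=r.get_obs();print(o['tool_pos'],o['wrist_force'],o['opening'])
E
```

```text
(316, 215) [0.5653 0.1351 0.0668]
(280, 250) [0.549  0.162  0.0662]
(352, 250) [0.5384 0.1187 0.0663]
(316, 282) [0.5228 0.1454 0.0662]
(316, 252) [0.5439 0.1403 0.0709]
(300, 180) [0.5848 0.1412 0.0383]
[0.40961754 0.17155538 0.04206887] [-0.37560758  0.88472976  0.55526678] 6.775569604727344e-05
```

Emit:
servo_tool(increments=[0.006,0.002,0.01,0,1,0.014,0,0.01,0,1,0.027,-0.003,0.01,0,1,0.042,-0.007,0.01,0,1,0.058,-0.011,0.01,0,1])

```text
time_s: 9.15
tool_pos: [0.4465, 0.1656, 0.0509]
tcp_rot: [-0.001, 0.993, -0.12, 0.001]
wrist_force: [-2.7, 1.8, 1.3]
opening: -0.0001
grip_force: 1.2
```

Emit:
servo_tool(increments=[0.016,-0.004,0,0,1,0.032,-0.008,0,0,1,0.048,-0.012,0,0,1,0.064,-0.016,0,0,1,0.08,-0.019,0,0,1])

```text
time_s: 9.57
tool_pos: [0.4936, 0.1532, 0.0493]
tcp_rot: [0.0, 0.993, -0.12, -0.0]
wrist_force: [-2.1, -0.5, 1.6]
opening: -0.0
grip_force: 1.2
```

Emit:
servo_tool(increments=[0.008,-0.002,0,0,1,0.016,-0.004,0,0,1,0.022,-0.0055,0,0,1,0.027,-0.007,0,0,1,0.03,-0.0075,0,0,1])

```text
time_s: 9.98
tool_pos: [0.5107, 0.1491, 0.0493]
tcp_rot: [0.0, 0.993, -0.12, -0.0]
wrist_force: [-2.1, -0.8, 0.7]
opening: -0.0
grip_force: 1.0
```

Emit:
servo_tool(increments=[0.006,-0.0015,0,0,1,0.012,-0.003,0,0,1,0.016,-0.004,0,0,1,0.02,-0.005,0,0,1,0.022,-0.0055,0,0,1])

```text
time_s: 10.4
tool_pos: [0.5242, 0.1459, 0.0494]
tcp_rot: [-0.0, 0.993, -0.12, 0.0]
wrist_force: [-3.0, -0.3, -0.9]
opening: -0.0
grip_force: 1.0
```

Emit:
servo_tool(increments=[0.002,-0.0005,0,0,1,0.004,-0.001,0,0,1,0.006,-0.0015,0,0,1,0.008,-0.002,0,0,1,0.008,-0.002,0,0,1])

```text
time_s: 10.82
tool_pos: [0.5282, 0.1451, 0.0494]
tcp_rot: [0.0, 0.993, -0.12, -0.001]
wrist_force: [-4.4, -0.3, 1.0]
opening: -0.0001
grip_force: 2.1
```

Emit:
servo_tool(increments=[0.002,-0.0005,0,0,1,0.004,-0.001,0,0,1,0.005,-0.0012,0,0,1,0.005,-0.0012,0,0,1,0.005,-0.0012,0,0,1])

```text
time_s: 11.23
tool_pos: [0.5283, 0.145, 0.0493]
tcp_rot: [0.001, 0.993, -0.119, -0.003]
wrist_force: [-16.8, -0.6, 11.4]
opening: -0.0001
grip_force: 8.5
```

The slide is home: x stopped at 0.5283 while the force rose to 17 N. I'm backing off, rising and going in front of the ball.

Emit:
servo_tool(increments=[-0.03,0.007,0,0,1,-0.065,0.016,0.01,0,1,-0.065,0.016,0.05,0,1,-0.065,0.016,0.11,0,1,-0.065,0.016,0.17,0,1])

```text
time_s: 11.65
tool_pos: [0.4923, 0.1541, 0.1526]
tcp_rot: [-0.0, 0.993, -0.119, -0.0]
wrist_force: [1.7, -0.1, 0.6]
opening: 0.0002
grip_force: 0.0
```

Emit:
servo_tool(increments=[0,0,0.06,0,1,0,0,0.12,0,0.5,0,0,0.18,0,0,0,0,0.23,0,0,0,0,0.255,0,0])

```text
time_s: 12.07
tool_pos: [0.4944, 0.1546, 0.3098]
tcp_rot: [-0.001, 0.993, -0.12, 0.004]
wrist_force: [0.1, 0.6, 1.1]
opening: 0.0482
grip_force: 0.0
```

Emit:
servo_tool(increments=[0.015,-0.03,0,0,0,0.03,-0.07,0,0,0,0.047,-0.11,0,0,0,0.062,-0.145,0,0,0,0.07,-0.163,0,0,0])

```text
time_s: 12.48
tool_pos: [0.5363, 0.0526, 0.3049]
tcp_rot: [0.0, 0.993, -0.122, 0.001]
wrist_force: [0.4, 0.2, -0.0]
opening: 0.0856
grip_force: 0.0
```

```bash
cat >> h.py <<'E'
def wpts(c):
    v,u=np.mgrid[0:480,0:640];x=(u-c['cx'])/c['fx'];y=(v-c['cy'])/c['fy'];t=np.hypot(x,y)+1e-9;k=np.tan(np.minimum(t,1.4))/t
    P=np.stack([x*k,y*k,np.ones_like(x)],-1)*c['z_map'][...,None]
    return P@c['T'][:3,:3].T+c['T'][:3,3]
E
python3 - <<'E'
from h import *
c=wrist('w6');o=r.get_obs();print(o['time_s'],o['tool_pos'],yaw(),o['opening'],o['joints'].round(2) if hasattr(o['joints'],'round') else o['joints'])
P=wpts(c);m=(abs(P[...,0]-.6)<.035)&(abs(P[...,1]-.041)<.035)&(P[...,2]>.28)&(P[...,2]<.36)&(c['z_map']>0)
q=P[m];print(len(q),q.min(0),q.max(0))
vv,uu=np.nonzero(m);print(uu.min(),uu.max(),vv.min(),vv.max())
if len(q)>50:
    A=np.c_[2*q,np.ones(len(q))];s=np.linalg.lstsq(A,(q**2).sum(1),rcond=None)[0];print('ball',s[:3],np.sqrt(s[3]+s[:3]@s[:3]))
# slide position: pins/wheel cap from scene? knob
a=shot('top','top2');b=shot('scene','scene2')
E
```

```text
12.5333 [0.53659035 0.05128912 0.30459665] 1.3244968328991888 0.08511845121972311 [ 0.24  0.2  -0.47  1.46  0.09  1.5  -2.05]
7403 [0.58532525 0.02383742 0.28005047] [0.62350938 0.0551772  0.34309652]
254 351 93 195
ball [0.60166076 0.04001458 0.31176775] 0.027841567217286877
```

```bash
python3 - <<'E'
from h import *
from scipy.optimize import least_squares
c=dict(np.load('pics/w6.npz'));P=wpts(c)
m=(abs(P[...,0]-.6)<.03)&(abs(P[...,1]-.041)<.03)&(P[...,2]>.32)&(P[...,2]<.36)&(c['z_map']>0);q=P[m]
s=least_squares(lambda x:np.linalg.norm(q-x,axis=1)-.016,[.6,.041,.325],loss='soft_l1',f_scale=.001).x;print('ball',s,len(q))
o=r.get_obs();print(o['tool_pos'])
b=dict(np.load('pics/scene2.npz'));im=b['img']
cv2.imwrite('pics/sc2.png',cv2.resize(im[190:400,240:440],(571,600),interpolation=cv2.INTER_CUBIC)[:,:,::-1])
E
```

```text
ball [0.60095222 0.03976806 0.3255769 ] 7292
[0.53508242 0.05593606 0.30463643]
```

Emit:
servo_tool(increments=[0.025,-0.006,-0.002,0,0,0.05,-0.012,-0.002,0,0,0.075,-0.018,-0.002,0,0,0.1,-0.024,-0.002,0,0,0.11,-0.0267,-0.002,0,0])

```text
time_s: 13.05
tool_pos: [0.6016, 0.0417, 0.3031]
tcp_rot: [-0.001, 0.993, -0.119, 0.0]
wrist_force: [-0.9, -0.5, -0.9]
opening: 0.0852
grip_force: 0.0
```

Emit:
servo_tool(increments=[0,0,0,0,0,0,0,0,0,0.4,0,0,0,0,1,0,0,0,0,1,0,0,0,0,1], force=60)

```text
time_s: 13.47
tool_pos: [0.6003, 0.0404, 0.3037]
tcp_rot: [-0.0, 0.993, -0.12, 0.0]
wrist_force: [-0.4, -0.3, 0.1]
opening: 0.0389
grip_force: 0.0
```

Emit:
servo_tool(increments=[0,0,0,0,1,0,0,0,0,1,0,0,0,0,1,0,0,0,0,1,0,0,0,0,1])

```text
time_s: 13.88
tool_pos: [0.6006, 0.041, 0.3041]
tcp_rot: [-0.001, 0.993, -0.119, 0.0]
wrist_force: [-2.9, 2.3, 6.0]
opening: 0.0293
grip_force: 59.0
```

Emit:
servo_tool(increments=[-0.013,0.003,-0.005,0,1,-0.0254,0.0062,-0.011,0,1,-0.0496,0.0121,-0.0246,0,1,-0.0723,0.0176,-0.0405,0,1,-0.0933,0.0227,-0.0588,0,1])

```text
time_s: 14.3
tool_pos: [0.5456, 0.0543, 0.2696]
tcp_rot: [-0.001, 0.993, -0.12, 0.003]
wrist_force: [5.2, 3.0, 4.4]
opening: 0.0294
grip_force: 62.0
```

Emit:
servo_tool(increments=[0,0,0,0,1,0,0,0,0,1,0,0,0,0,1,0,0,0,0,1,0,0,0,0,1])

```text
time_s: 14.72
tool_pos: [0.5461, 0.0542, 0.2699]
tcp_rot: [-0.001, 0.993, -0.12, 0.001]
wrist_force: [-0.9, 4.6, 10.0]
opening: 0.0291
grip_force: 62.7
```

Emit:
servo_tool(increments=[-0.0097,0.0024,-0.01,0,1,-0.0192,0.0047,-0.0203,0,1,-0.028,0.0069,-0.0313,0,1,-0.0364,0.0089,-0.0424,0,1,-0.0455,0.0111,-0.0565,0,1])

```text
time_s: 15.13
tool_pos: [0.5203, 0.0605, 0.2363]
tcp_rot: [-0.001, 0.993, -0.12, 0.003]
wrist_force: [4.5, 2.7, 8.1]
opening: 0.0292
grip_force: 65.6
```

Emit:
servo_tool(increments=[0,0,0,0,1,0,0,0,0,1,0,0,0,0,1,0,0,0,0,1,0,0,0,0,1])

```text
time_s: 15.55
tool_pos: [0.5204, 0.0604, 0.2363]
tcp_rot: [-0.001, 0.993, -0.12, 0.003]
wrist_force: [6.0, 4.4, 7.0]
opening: 0.0291
grip_force: 65.9
```

```bash
cat > th.py <<'E'
from h import *
o=r.get_obs();p=np.array(o['tool_pos']);print(o['time_s'],p,o['wrist_force'])
d=p-np.array([.6006,.041,.3041]);s=d[:2]@[.9717,-.2364]
a=np.arctan2(.170*np.sin(1.2217)+d[2],.170*np.cos(1.2217)-s);print('theta',1.2217-a,'rad len',np.hypot(.170*np.sin(1.2217)+d[2],.170*np.cos(1.2217)-s),'lat',d[:2]@[.2364,.9717])
E
python3 th.py; python3 - <<'E'
from h import *
from scipy.optimize import least_squares
c=wrist('w7');P=wpts(c);o=r.get_obs();t=np.array(o['tool_pos'])
m=(np.linalg.norm(P-(t+[0,0,.0215]),axis=-1)<.03)&(P[...,2]>t[2]+.018)&(c['z_map']>0)&(c['img'].max(2)<90);m[330:]=0
q=P[m];yl=(q-t)@np.array([.2364,.9717,0]);q=q[abs(yl)<.012];print(len(q),q.min(0),q.max(0))
s=least_squares(lambda x:np.linalg.norm(q-x,axis=1)-.016,t+[0,0,.02],loss='soft_l1',f_scale=.001).x
h=np.array([.6426,.118])+.035*np.array([.9717,-.2364])-.085*np.array([.2364,.9717]);dx=-(s[:2]-h)@[.9717,-.2364]
print('ball',s,'theta',1.2217-np.arctan2(s[2]-.1655,dx),np.hypot(s[2]-.1655,dx))
E
```

```text
15.55 [0.52036291 0.06039535 0.23626176] [6.0025732  4.36823528 7.01447278]
theta 0.6430652172683077 rad len 0.1680578658337047 lat -0.0001215811115975372
2540 [0.52541665 0.04566716 0.25928494] [0.53830583 0.07035825 0.27766802]
ball [0.52166507 0.05896875 0.26318862] theta 0.6076094613958456 0.16953488146027182
```

```bash
python3 - <<'E'
from h import *
for f in('w6','w7'):
    c=dict(np.load(f'pics/{f}.npz'));P=wpts(c)
    m=(abs(P[...,0]-.6426)<.008)&(abs(P[...,1]-.118)<.008)&(P[...,2]>.2)&(P[...,2]<.26)&(c['z_map']>0);q=P[m][:,2]
    print(f,len(q),np.percentile(q,[5,50,75,90,97]) if len(q) else '')
    m=(abs(P[...,0]-.6426)<.03)&(abs(P[...,1]-.118)<.025)&(P[...,2]>.19)&(P[...,2]<.26)&(c['z_map']>0);q=P[m];print(len(q),np.histogram(q[:,2],np.arange(.19,.262,.003)))
    hsv=cv2.cvtColor(c['img'],cv2.COLOR_RGB2HSV);o=(hsv[...,0]>3)&(hsv[...,0]<13)&(hsv[...,1]>190)&(hsv[...,2]>120);print('orange',o.sum(),np.argwhere(o).mean(0))
E
```

```text
w6 666 [0.24269594 0.24389643 0.24430634 0.24477498 0.24517939]
5617 (array([  12,   14,   23,   46,   59,   28,   34, 1276, 2218,   63,   70,
         64,   60,   60,   72,   52,  132,  811,  523,    0,    0,    0,
          0,    0]), array([0.19 , 0.193, 0.196, 0.199, 0.202, 0.205, 0.208, 0.211, 0.214,
       0.217, 0.22 , 0.223, 0.226, 0.229, 0.232, 0.235, 0.238, 0.241,
       0.244, 0.247, 0.25 , 0.253, 0.256, 0.259, 0.262]))
orange 0 [nan nan]
w7 1009 [0.22560414 0.226766   0.22719354 0.22760429 0.22803547]
9848 (array([  52,   63,   41,  123,  152,   78,  161, 2361, 4321,  172,  176,
        530, 1618,    0,    0,    0,    0,    0,    0,    0,    0,    0,
          0,    0]), array([0.19 , 0.193, 0.196, 0.199, 0.202, 0.205, 0.208, 0.211, 0.214,
       0.217, 0.22 , 0.223, 0.226, 0.229, 0.232, 0.235, 0.238, 0.241,
       0.244, 0.247, 0.25 , 0.253, 0.256, 0.259, 0.262]))
orange 0 [nan nan]<stdin>:7: RuntimeWarning: Mean of empty slice.
  ret = um.true_divide(
```

View pics/w7.png

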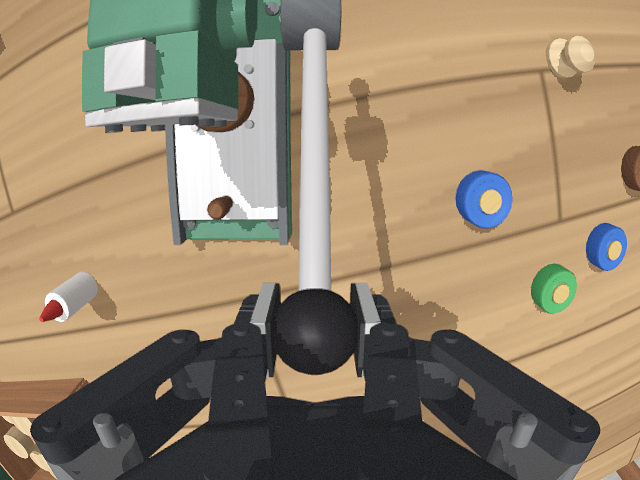

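The wrist view shows the ball held at (315,330), the slide home with the wheel under the head, and the knob at (218,207). The ram top has dropped 17.1 mm, which gives θ≈0.61 and about 5 mm on the foot. I need roughly 3 mm more, with a firmer grip.

Emit:
servo_tool(increments=[0,0,0,0,1,-0.004,0.001,-0.006,0,1,-0.008,0.002,-0.013,0,1,-0.012,0.003,-0.02,0,1,-0.016,0.004,-0.0265,0,1], force=100)

```text
time_s: 16.02
tool_pos: [0.5104, 0.063, 0.2209]
tcp_rot: [-0.001, 0.993, -0.12, 0.003]
wrist_force: [0.1, 1.6, 14.0]
opening: 0.0287
grip_force: 99.3
```

Emit:
servo_tool(increments=[0,0,0,0,1,0,0,0,0,1,0,0,0,0,1,0,0,0,0,1,0,0,0,0,1])

```text
time_s: 16.43
tool_pos: [0.5106, 0.0629, 0.2212]
tcp_rot: [-0.001, 0.993, -0.12, 0.003]
wrist_force: [-1.1, 1.9, 13.7]
opening: 0.0286
grip_force: 99.2
```

```bash
cat > ram.py <<'E'
from h import *
o=r.get_obs();print(o['time_s'],o['tool_pos'],o['wrist_force'],o['grip_force'])
c=wrist('wr');P=wpts(c);g=(abs(P[...,0]-.6426)<.008)&(abs(P[...,1]-.118)<.008)&(c['z_map']>0)
q=P[g&(P[...,2]>.217)&(P[...,2]<.26)][:,2];k=(abs(P[...,0]-.6426)<.03)&(abs(P[...,1]-.118)<.025)&(abs(P[...,2]-.2145)<.0025)&(c['z_map']>0)
print(len(q),'ram',np.median(q),'head',np.median(P[k][:,2]),'drop mm',(.2439-np.median(q))*1e3)
E
python3 ram.py; python3 -c "
from h import *
for f in('w6','w7'):
    c=dict(np.load(f'pics/{f}.npz'));P=wpts(c);k=(abs(P[...,0]-.6426)<.03)&(abs(P[...,1]-.118)<.025)&(abs(P[...,2]-.2145)<.0025)&(c['z_map']>0);print(np.median(P[k][:,2]))"
```

```text
16.4333 [0.51055543 0.06292679 0.2211887 ] [-1.06602179  1.92135707 13.69242982] 99.24732327461243
1087 ram 0.2239085741431598 head 0.21440089427131825 drop mm 19.991425856840216
0.21453116153396834
0.2145479459743521
```

Emit:
servo_tool(increments=[0,0,0,0,1,0,0,0,0,1,0,0,0,0,1,0,0,0,0,1,0,0,0,0,1])

```text
time_s: 16.9
tool_pos: [0.5105, 0.063, 0.2212]
tcp_rot: [-0.001, 0.993, -0.12, 0.003]
wrist_force: [-1.2, 1.9, 13.2]
opening: 0.0286
grip_force: 99.2
```

Emit:
servo_tool(increments=[0,0,0,0,1,0,0,0,0,1,0,0,0,0,1,0,0,0,0,1,0,0,0,0,1])

```text
time_s: 17.32
tool_pos: [0.5105, 0.0629, 0.2212]
tcp_rot: [-0.001, 0.993, -0.12, 0.003]
wrist_force: [-1.3, 1.9, 13.3]
opening: 0.0285
grip_force: 99.2
```

```bash
python3 ram.py
```

```text
17.3167 [0.51054351 0.06291605 0.22121482] [-1.27361559  1.91024893 13.28665464] 99.2474627494812
1083 ram 0.22397870832957575 head 0.2144422860892204 drop mm 19.921291670424253
```

The ram is steady at about 8 mm of foot travel, so I'm handing in.

```bash
python3 -c "
from bench import r
print(r.close_job())"
```

```text
the job is handed in; nothing more can be done
None
```

I set the capped wheel flat in the nest, pushed the slide home under the ram, and handed the job in with the gripper holding the lever down and the foot pushed up about 8 mm (from the measured 20 mm ram drop).

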